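# Change the light bar of a plant lamp

### The arm

A 6-joint arm with a two-finger parallel gripper is mounted at the origin on the work surface. World frame = base frame: x ahead of the robot, y to its left, z up, the work surface at z = 0. Lengths are in m, angles in rad, forces in N, time in s.
With the tool pointing down it reaches from about 0.375 to 0.925 m from the base axis. Payload 5.7 kg.
Tool frame: the origin (TCP) lies midway between the tips of the shut fingers; the grasp point (between the pads) lies 19 mm behind it; z points along the fingers, x is the direction in which the jaws open and shut, and the axes are right-handed (so a half turn about z gives the same grasp; the last joint's range is limited). The gripper opens to 88 mm and grips with 3 to 60 N. Pads are 20 mm wide; open, the fingers measure 115 mm over their backs; the gripper's body (75 mm by 178 mm) begins 61 mm behind the grasp point.
Start: joints at [-1.236, 0.359, 1.51, -0, 1.272, -0.115], TCP at [0.261, -0.54, 0.223] pointing down, gripper open.
Joint ranges: [-2.97, 2.97], [-1.01, 2.36], [0.21, 2.38], [-0.96, 4.11], [0.2, 2.71], [-2.98, 2.98]. Speed limits (rad/s): [2.39, 2.39, 3.14, 3.14, 3.14, 3.14].

### API

Orientations are given as a unit quaternion [x, y, z, w].
In Python, from bench import move_ptp, servo_line, goto_joints, move_gripper, sleep, inverse_kinematics, capture, PlanningError, close_job, spot_in, silhouettes, current_clock, current_joint_pos, current_qvel, current_joint_torque, current_position, current_orientation, current_force, current_torque, current_finger_gap gives the robot as it stands. Calls block until the motion is done:
- move_ptp(position, orientation): joint-space move of the TCP to a pose.
- servo_line(position, orientation=None, rate=0.15, contact_N=None): straight line of the TCP; orientation=None keeps the orientation; rate is the mean speed in m/s. With contact_N (N) it stops when the force on the tool has changed by that much, and returns True; else False.
- goto_joints(angles): joint-space move.
- move_gripper(opening): finger opening in m; the grip force is fixed at half the most; returns when the fingers have stopped.
- sleep(seconds).
- inverse_kinematics(position, orientation): joint angles nearest the present ones, or None.
- capture(name): name is "side" or "top" or "wrist"; returns a dict with "image" (384x512x3 uint8, blue, green, red), "range_z" (384x512 float32, m along the optical axis (not along the pixel's ray), 0 where there is no reading), "intrinsics" (3x3 intrinsics, pixels), "R" (3x3) and "t" (3): a world point X has camera coordinates R X + t. Camera axes: x right, y down, z forward; pixel columns grow to the right and rows downward; lengths in m; the calibration is good to about 2 mm. A picture is of the moment at which its call begins.
A pose or a line that the arm cannot do raises PlanningError and nothing moves.
- close_job(): hands the job in, once; it reports no verdict.
Trained networks look in the newest picture that a camera, given by its name, has taken for a name from the list of things; names that differ only in an ending like _2 or _b are one class to them, and where a whole thing is asked for, a point or a joint stands for the part that bears it (a point fixed in the world has none). Each returns a list of dicts, best first, with "conf" (0 to 1); they miss things now and then, are a little off and sometimes report something else, mostly with a low value. They report only what shows in the picture. A call takes as long as a camera call.
- spot_in(camera, query): "xy" ([column, row] in pixels, amid what is visible of it).
- silhouettes(camera, query): "region" (384x512 bool, what is visible of it) and "xy" ([column, row] in pixels, amid what is visible of it).
Readings, each from a call of its own:
- current_clock(): time.
- current_joint_pos(): joint angles.
- current_qvel(): joint speeds.
- current_joint_torque(): joint torques, N m.
- current_position(): TCP position.
- current_orientation(): TCP orientation.
- current_force(): force on the tool from outside, world axes, zero at the start.
- current_torque(): the same for the moment, N m.
- current_finger_gap(): finger opening in m.
Only numpy, scipy, OpenCV 4.12 (cv2) and the standard library are available. Lean on these libraries where they do the work, as an engineer would, in place of code of your own. Each camera call takes 0.05 s, during which the arm holds its last target.

### The job

The light bar in the plant lamp's stand is worn out: pull it from its sloping socket and lay it flat in the wooden tray, without dropping or throwing it in. Then turn the spare light bar lying on the table end for end and push it tongue first into the socket until the side ball clicks and it is fully home. Leave everything else on the table where it stands.

Things in the scene. Friction and masses are not known exactly. Their poses are not given: they have to be found in the camera images.
- new_bar: Spare light bar lying flat on the table (origin 11 mm up), tongue pointing roughly away from the robot. Aluminium body 140 long, 30 wide, 22 thick, grey cap at the lamp end, white lamp strip underneath; dark steel tongue 50 long at the other end; 190 in all, 0.13 to 0.21 kg. Origin: on the axis, 95 from either end. x: from tongue to lamp end; y across the 30 width; z out of the upper face.
- new_bar_shoulder (a point): On the spare bar's axis where the body meets the tongue, 45 from the bar's origin towards -x. The tongue: 50 long, 20 wide, 14 thick, its last 6 only 14 wide and 10 thick; a waist 12 long and 13 wide, centred 25 from this point, takes the ball. Axes as the bar's.
- old_bar: Worn-out light bar, same shape and axes as the spare (190 long, body 140 x 30 x 22, tongue 50; origin on the axis 95 from either end, 45 from the shoulder; x from tongue to lamp end). At the start clicked home in the socket, rising out of it at 30 degrees.
- socket: Grey socket of the fixed lamp stand: a channel 21.5 wide, 15.5 high, 58 deep, walls 6, part open on top. Origin: centre of the mouth, 85 above the table. x: out of the mouth along the channel, 30 degrees above level, facing away from the robot, 20 to 49 degrees left of straight ahead; z upward, square to x. Bars go in along -x. Home: shoulder at the mouth, bar origin 45 out along +x, axes parallel.
- stand: Fixed steel foot (radius 50, 12 high) and column (radius 11) under the socket. Origin on the table straight below the socket's mouth; foot and column centred 30 from it towards -x. x: level, the way the mouth faces; z up.
- ball (a joint): Sprung steel ball, radius 8, in the socket's +y wall 25 inside the mouth (4 N preload, 1 N per mm). Value: m pushed back; 0 when it stands 3 mm into the channel (empty, or in a bar's waist), 0.0015 to 0.003 beside a full-width tongue. A bar meets it about 25 mm before home and clicks in the last 6 mm. Pushing in or pulling out past it takes about 6 to 15 N; pressing or levering the bar against the channel adds friction, so keep in line.
- tray: Fixed open wooden tray, outside 230 x 110 x 30 high, walls and floor 4 thick. Origin: centre of its underside, on the table; x along its 230 length (away from the robot and left), z up.
- cactus: Bystander: small cactus in a clay pot, radius 32, 93 high, standing under the raised end of the seated bar. Origin: centre of its underside.
- pine_cone: Bystander: pine cone, radius 26, 60 high. Origin: centre of its underside.
- jar: Bystander: closed glass jar, radius 42, 110 high. Origin: centre of its underside.
- jar_lid: Bystander: steel jar lid, radius 37, 12 high. Origin: centre of its underside.
- mist_bottle: Bystander: white bottle, radius 31, 180 high. Origin: centre of its underside.
- tin: Bystander: closed steel tin, radius 38, 55 high. Origin: centre of its underside.
- trowel: Bystander: small flat-bladed tool lying on the table, about 200 long, along its x. Origin: mid-length, underside.

How it is judged:
On the way, in this order (a step that is already met when the one before it is completed fails the run):
1. the old bar has been pulled clear of the socket (distance between old_bar and socket above 0.12 m), for 0.1 s.
2. the new bar is clicked home in the socket (x of new_bar in the frame of socket between 0.041 and 0.0485 m and y of new_bar in the frame of socket between -0.004 and 0.004 m and z of new_bar in the frame of socket between -0.006 and 0.006 m and angle between the x axis of new_bar and the x axis of socket, either way round below 0.1 rad and value of joint ball below 0.0012 m), for 0.2 s.
At the end, for the whole second after the job is handed in: New bar in the socket: origin 41 to 48.5 mm out along its axis, within 4 mm sideways and 6 mm in height, parallel within 0.1 rad, ball sprung back (under 1.2 mm). Old bar flat (0.12 rad) in the tray, origin within 50 mm lengthwise, 45 mm across, under 28 mm high. Both at rest (all of step 2 and x of old_bar in the frame of tray between -0.05 and 0.05 m and y of old_bar in the frame of tray between -0.045 and 0.045 m and z of old_bar in the frame of tray between 0 and 0.028 m and angle between the z axis of old_bar and the z axis of tray, either way round below 0.12 rad and linear speed of each of new_bar, old_bar below 0.02 m/s); the robot touches nothing.
It fails at once if a bystander was moved by more than 30 mm (distance of any of cactus, pine_cone, jar, jar_lid, mist_bottle, tin, trowel from where it was at the start of the episode above 0.03 m).
It fails at once if the old bar was dropped or thrown into the tray (faster than 0.7 m/s there) (z of old_bar in the frame of tray below 0.05 m and x of old_bar in the frame of tray between -0.13 and 0.13 m and y of old_bar in the frame of tray between -0.07 and 0.07 m and linear speed of old_bar above 0.7 m/s).
It also fails if it takes over 64 s, if anything falls off the work surface, if the arm or the gripper's body presses on something with over 40 N, if the wrist force passes 120 N, or if a joint passes its speed limit or range.

## Working session

There is one attempt and no reset: what is moved stays moved. The work goes in short steps, each a Python script; the robot and the scene stay as the last script left them, time stands still between calls to the robot, and variables do not carry over. Pictures are saved under pics/ and viewed, and the job is handed in when it is done.

```bash
mkdir -p pics; ls; cat > h.py <<'E'
import numpy as np, cv2
from bench import *
from scipy.spatial.transform import Rotation as Rn
def snap(cam,fn):
    c=capture(cam); cv2.imwrite('pics/'+fn+'.png',c['image']); np.savez('pics/'+fn+'.npz',**c); return c
def cloud(c,m=None):
    z=c['range_z']; K=c['intrinsics']
    v,u=np.nonzero((z>0)&(m if m is not None else True))
    d=z[v,u]; P=np.stack([(u-K[0,2])*d/K[0,0],(v-K[1,2])*d/K[1,1],d],1)
    return (P-c['t'])@c['R'], np.stack([u,v],1)
E
python3 - <<'E'
from h import *
for n in ['side','top','wrist']:
    c=snap(n,n+'0'); print(n,c['intrinsics'].tolist(),(-c['R'].T@c['t']).round(3),c['R'].round(2).tolist())
    for q in ['new_bar','old_bar','socket','tray','cactus','pine_cone','jar','jar_lid','mist_bottle','tin','trowel','stand','new_bar_shoulder','ball']:
        r=silhouettes(n,q)[:2]
        for i,s in enumerate(r):
            P,_=cloud(c,s['region'])
            np.save(f'pics/{n}_{q}_{i}.npy',s['region'])
            print(q,round(s['conf'],2),np.round(s['xy']),s['region'].sum(), np.median(P,0).round(3),P.min(0).round(3),P.max(0).round(3)) if len(P) else print(q,s['conf'],s['xy'])
print(current_clock())
E
```

```text
pics
side [[363.6058190008958, 0.0, 256.8499196789287], [0.0, 363.6058190008958, 192.00233336183535], [0.0, 0.0, 1.0]] [ 0.373 -0.651  0.635] [[0.96, -0.29, -0.02], [-0.2, -0.61, -0.77], [0.21, 0.74, -0.64]]
new_bar 0.92 [301. 310.] 1692 [ 0.552 -0.305  0.019] [ 0.47  -0.319 -0.004] [ 0.662 -0.269  0.023]
new_bar 0.41 [300. 192.] 605 [ 0.665 -0.011  0.052] [ 0.621 -0.048 -0.005] [0.735 0.092 0.11 ]
old_bar 0.86 [281. 182.] 957 [ 0.608 -0.044  0.119] [ 0.53  -0.087  0.07 ] [0.677 0.003 0.157]
old_bar 0.34 [218. 162.] 2258 [0.505 0.241 0.003] [ 0.391  0.123 -0.005] [0.632 0.362 0.03 ]
socket 0.83 [255. 216.] 440 [ 0.532 -0.086  0.073] [ 0.504 -0.109 -0.003] [0.572 0.037 0.095]
socket 0.47 [302. 309.] 1752 [ 0.55  -0.305  0.019] [ 0.47  -0.319 -0.004] [ 0.662 -0.27   0.023]
tray 0.76 [216. 162.] 2243 [0.505 0.24  0.003] [ 0.391  0.123 -0.004] [0.632 0.354 0.03 ]
cactus 0.72 [217. 163.] 2307 [0.504 0.24  0.003] [ 0.391  0.123 -0.005] [0.632 0.386 0.03 ]
cactus 0.7 [297. 191.] 582 [ 0.665 -0.011  0.052] [ 0.638 -0.029 -0.003] [0.702 0.018 0.091]
pine_cone 0.73 [219. 204.] 335 [0.457 0.028
[... 2146 characters left out ...]
tle 0.21 [389. 198.] 1450 [ 0.551 -0.294  0.02 ] [ 0.467 -0.325 -0.005] [ 0.663 -0.28   0.027]
trowel 0.91 [251. 281.] 1902 [ 0.387 -0.003  0.003] [ 0.347 -0.141 -0.003] [0.417 0.061 0.022]
stand 0.65 [286. 213.] 1590 [ 0.523 -0.075  0.012] [ 0.481 -0.128 -0.004] [ 0.58  -0.028  0.098]
stand 0.19 [391. 197.] 1446 [ 0.55  -0.294  0.02 ] [ 0.466 -0.324 -0.004] [ 0.658 -0.28   0.027]
new_bar_shoulder 0.85 [392. 198.] 1477 [ 0.55  -0.294  0.02 ] [ 0.468 -0.324 -0.005] [ 0.661 -0.28   0.027]
wrist [[294.0910819116899, 0.0, 257.58449393271724], [0.0, 294.0910819116899, 189.5298376995284], [0.0, 0.0, 1.0]] [ 0.335 -0.505  0.384] [[0.43, -0.9, -0.0], [-0.86, -0.41, 0.31], [-0.28, -0.13, -0.95]]
2.25
```

View pics/side0.png

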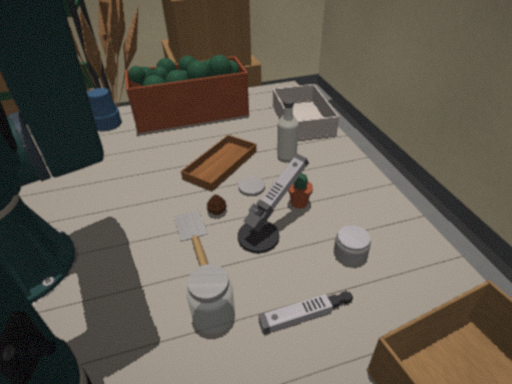

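View pics/top0.png

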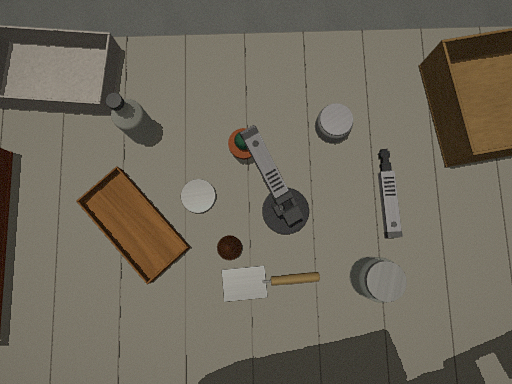

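View pics/wrist0.png

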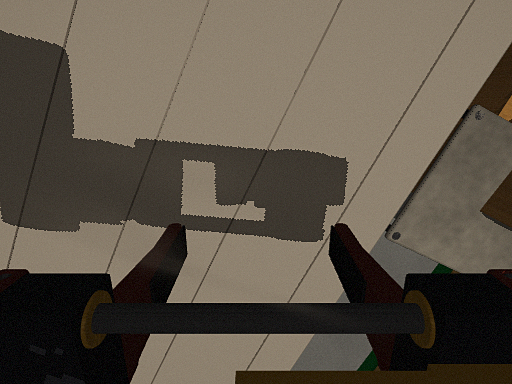

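The top view shows the old bar running from (252,128) down to the socket at (287,210). The spare has its tongue at (384,152) and its lamp end at (394,235). The tray is centred at (133,225), and the cactus sits under the old bar at (243,145). Next I'll fit box models to the depth points.

```bash
cat > fit.py <<'E'
from h import *
from scipy.optimize import least_squares
def boxsd(P,c,h):
    q=np.abs(P-c)-h
    return np.linalg.norm(np.maximum(q,0),axis=1)+np.minimum(q.max(1),0)
def load(n): 
    f=np.load(f'pics/{n}.npz'); return {k:f[k] for k in f}
def bar_sd(B):
    return np.minimum(boxsd(B,np.array([.025,0,0]),np.array([.07,.015,.011])),boxsd(B,np.array([-.07,0,0]),np.array([.025,.01,.007])))
def Rsock(psi):
    x=np.array([np.cos(psi)*np.cos(np.pi/6),np.sin(psi)*np.cos(np.pi/6),.5]); y=np.array([-np.sin(psi),np.cos(psi),0])
    return np.stack([x,y,np.cross(x,y)],1)
if __name__=='__main__':
    C={n:cloud(load(n+'0'))[0] for n in ['top','side']}
    def fit(names,sel,f,p0):
        P=np.vstack([C[n] for n in names]); p=np.array(p0,float)
        for tol in [.03,.012,.006,.006]:
            Q=P[sel(P,p)]; d=f(p,Q); Q=Q[np.abs(d)<tol]
            r=least_squares(lambda p:f(p,Q),p,loss='soft_l1',f_scale=.002); p=r.x
        print(names,p.round(4),len(Q),np.abs(f(p,Q)).mean().round(4)); return p
    for names in [['top'],['side'],['top','side']]:
        # old bar body
        fo=lambda p,Q: boxsd((Q-[p[0],p[1],.085])@Rsock(p[2]),np.array([.07,0,0]),np.array([.07,.015,.011]))
        def so(P,p):
            B=(P-[p[0],p[1],.085])@Rsock(p[2]); return (B[:,0]>.005)&(B[:,0]<.16)&(np.abs(B[:,1])<.03)&(np.abs(B[:,2])<.03)
        print('old',end=' ');fit(names,so,fo,[.545,-.07,.42])
        def tr(p,Q):
            c,s=np.cos(p[2]),np.sin(p[2]); R=np.array([[c,-s,0],[s,c,0],[0,0,1]]); return (Q-[p[0],p[1],p[3] if len(p)>3 else .011])@R
        print('new',end=' ')
        fit(names,lambda P,p:(P[:,2]>.006)&(np.abs(tr(p,P)[:,0])<.11)&(np.abs(tr(p,P)[:,1])<.03),lambda p,Q:bar_sd(tr(p,Q)),[.56,-.295,np.pi+.1,.011])
        print('tray',end=' ')
        def ft(p,Q):
            B=tr(p,Q); a=boxsd(B,np.array([0,0,.004]),np.array([.115,.055,.015])); b=boxsd(B,np.array([0,0,.009]),np.array([.111,.051,.016]))
            return np.where(np.abs(a)<np.abs(b),a,b)
        fit(names,lambda P,p:(P[:,2]>.01)&(np.abs(tr(p,P)[:,0])<.14)&(np.abs(tr(p,P)[:,1])<.075),ft,[.51,.246,.7])
E
python3 fit.py
```

```text
old ['top'] [ 0.5648 -0.059   0.5044] 1185 0.0014
new ['top'] [ 0.5617 -0.2975  3.1671  0.0103] 1325 0.001
tray ['top'] [0.5107 0.2426 0.7145] 1200 0.0005
old ['side'] [ 0.5691 -0.0599  0.504 ] 822 0.0011
new ['side'] [ 0.5651 -0.2997  3.1729  0.0091] 1563 0.0008
tray ['side'] [0.513  0.2399 0.7119] 858 0.0009
old ['top', 'side'] [ 0.567  -0.0605  0.5092] 2013 0.0015
new ['top', 'side'] [ 0.5647 -0.2988  3.1706  0.0097] 2887 0.0011
tray ['top', 'side'] [0.5129 0.24   0.7143] 2058 0.0008
```

```bash
cat >> h.py <<'E'
from fit import Rsock
def tool(Rb,sig):
    return np.stack([sig*Rb[:,1],sig*Rb[:,0],-Rb[:,2]],1)
def q(R): return Rn.from_matrix(R).as_quat()
def Rz(a): return Rn.from_euler('z',a).as_matrix()
M=np.array([.567,-.0597,.085]); PSI=.505
NEW=np.array([.5634,-.2986,.011]); NPSI=3.170
TRAY=np.array([.512,.2413,0]); TPSI=.7133
G=np.array([.005,0,-.007])   # TCP in bar frame
def pose(o,Rb,sig,g=G): return o+Rb@g, q(tool(Rb,sig))
E
python3 - <<'E'
from h import *
Rs=Rsock(PSI)
for s in [1,-1]:
    print('sig',s)
    for n,o,Rb in [('seat',M+Rs[:,0]*.045,Rs),('seat_pre',M+Rs[:,0]*.045+Rs[:,2]*.08,Rs),('pull',M+Rs[:,0]*.115,Rs),('pull2',M+Rs[:,0]*.115+[0,0,.1],Rs),
      ('tray',TRAY+[0,0,.016],Rz(TPSI)),('trayup',TRAY+[0,0,.12],Rz(TPSI)),('trayflip',TRAY+[0,0,.016],Rz(TPSI+np.pi)),('new',NEW,Rz(NPSI)),('newup',NEW+[0,0,.15],Rz(NPSI))]:
        p,qq=pose(o,Rb,s); j=inverse_kinematics(p,qq)
        print(n,p.round(3),None if j is None else np.round(j,2))
E
```

```text
sig 1
seat [ 0.608 -0.037  0.104] None
seat_pre [ 0.573 -0.056  0.173] None
pull [ 0.661 -0.008  0.139] [-0.34  0.39  1.86  0.68  0.63 -2.92]
pull2 [ 0.661 -0.008  0.239] [-0.34  0.26  1.76  0.53  0.83 -2.72]
tray [0.516 0.245 0.009] [ 0.32  0.59  1.77 -0.    0.79 -1.96]
trayup [0.516 0.245 0.113] [ 0.32  0.44  1.69 -0.    1.01 -1.96]
trayflip [0.508 0.238 0.009] [ 0.31  0.58  1.79 -0.    0.78  1.17]
new [ 0.558 -0.299  0.004] [-0.6   0.65  1.62 -0.    0.87  0.94]
newup [ 0.558 -0.299  0.154] [-0.6   0.47  1.51 -0.    1.16  0.94]
sig -1
seat [ 0.608 -0.037  0.104] [-0.44  0.41  1.99  0.82  0.58 -0.03]
seat_pre [ 0.573 -0.056  0.173] [-0.51  0.25  1.98  0.68  0.74  0.08]
pull [ 0.661 -0.008  0.139] [-0.34  0.39  1.86  0.68  0.63  0.22]
pull2 [ 0.661 -0.008  0.239] [-0.34  0.26  1.76  0.53  0.83  0.43]
tray [0.516 0.245 0.009] [ 0.32  0.59  1.77 -0.    0.79  1.18]
trayup [0.516 0.245 0.113] [ 0.32  0.44  1.69 -0.    1.01  1.18]
trayflip [0.508 0.238 0.009] [ 0.31  0.58  1.79 -0.    0.78 -1.97]
new [ 0.558 -0.299  0.004] [-0.6   0.65  1.62 -0.    0.87 -2.2 ]
newup [ 0.558 -0.299  0.154] [-0.6   0.47  1.51 -0.    1.16 -2.2 ]
```

```bash
python3 - <<'E'
from h import *
Rs=Rsock(PSI)
move_ptp(*pose(M+Rs[:,0]*.045+Rs[:,2]*.10,Rs,-1))
print(current_clock(),current_position().round(4) if hasattr(current_position(),'round') else current_position(),current_force())
c=snap('wrist','wrist1'); 
for n in ['old_bar','socket','cactus']:
    for s in silhouettes('wrist',n)[:2]: print(n,s['conf'],s['xy'])
E
```

```text
4.2667 [ 0.5647 -0.0623  0.1908] [-0.2595302  -0.28195125  0.28517381]
old_bar 0.58 [256.4, 177.6]
socket 0.62 [247.2, 273.1]
cactus 0.7 [230.7, 134.2]
cactus 0.67 [257.1, 177.4]
```

View pics/wrist1.png

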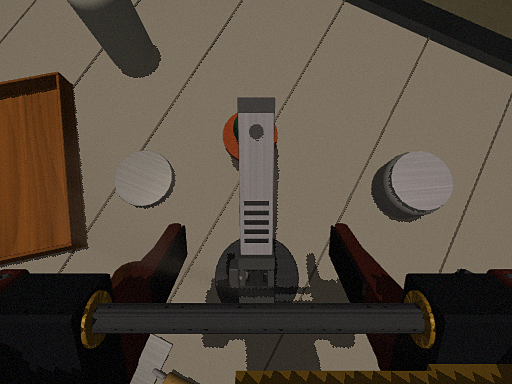

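The bar runs vertically up the wrist image, from (256,98) to (256,255), centred between the fingers with the socket at (250,275). I'll refine the fit with this close-up depth.

```bash
cat > fitw.py <<'E'
from fit import *
def fitold(nm,p0):
    P=cloud(load(nm))[0]; p=np.array(p0)
    for tol in [.015,.008,.005,.005]:
        f=lambda p,Q: boxsd((Q-p[:3])@Rsock(p[3]),np.array([.07,0,0]),np.array([.07,.015,.011]))
        B=(P-p[:3])@Rsock(p[3]); Q=P[(B[:,0]>.008)&(B[:,0]<.15)&(np.abs(B[:,1])<.025)&(B[:,2]>-.005)&(B[:,2]<.025)]
        Q=Q[np.abs(f(p,Q))<tol]; p=least_squares(lambda p:f(p,Q),p,loss='soft_l1',f_scale=.002).x
    print(nm,p.round(4),len(Q),np.abs(f(p,Q)).mean().round(5)); return p
if __name__=='__main__':
    for n in ['wrist1','top0','side0']: fitold(n,[.567,-.0597,.085,.505])
E
python3 fitw.py
```

```text
Traceback (most recent call last):
  File "fitw.py", line 1, in <module>
    from fit import *
  File "fit.py", line 1, in <module>
    from h import *
  File "h.py", line 11, in <module>
    from fit import Rsock
ImportError: cannot import name 'Rsock' from 'fit' (consider renaming 'fit.py' if it has the same name as a library you intended to import)
```

```bash
python3 - <<'E'
s=open('h.py').read()
i=open('fit.py').read(); a=i.index('def Rsock'); b=i.index("if __name__")
s=s.replace('from fit import Rsock\n',i[a:b]); open('h.py','w').write(s)
open('fit.py','w').write(i[:a]+i[b:])
E
python3 fitw.py
```

```text
wrist1 [ 0.5577 -0.0638  0.081   0.4957] 5327 0.00129
top0 [ 0.5586 -0.0623  0.0811  0.5031] 1206 0.00134
side0 [ 0.5592 -0.0655  0.0788  0.5048] 828 0.00122
```

```bash
python3 - <<'E'
from h import *
from fitw import *
Rs=Rsock(PSI)
for n in ['wrist1','top0','side0']:
    P=cloud(load(n))[0]; B=(P-M)@Rs
    S=B[(np.abs(B[:,1])<.01)&(np.abs(B[:,2]-.011)<.012)&(B[:,0]>-.07)&(B[:,0]<.17)]
    print(n,'max x',np.percentile(S[:,0],[0,1,97,99,99.8]).round(4))
    for a in np.arange(-.06,.16,.01):
        k=S[(S[:,0]>=a)&(S[:,0]<a+.01)]
        w=B[(B[:,0]>=a)&(B[:,0]<a+.01)&(np.abs(B[:,1])<.025)&(B[:,2]>.0)&(B[:,2]<.02)]
        if len(k)>3: print(round(a,3),len(k),np.median(k[:,2]).round(4), w[:,1].min().round(4),w[:,1].max().round(4))
E
```

```text
wrist1 max x [-0.0583 -0.0553  0.1272  0.1302  0.131 ]
-0.06 143 0.019 -0.0159 0.0169
-0.05 290 0.0169 -0.016 0.0245
-0.04 151 0.0121 -0.016 0.0245
-0.03 98 0.0127 -0.0163 0.025
-0.02 210 0.019 -0.0163 0.0171
-0.01 260 0.0152 -0.0162 0.017
0.0 219 0.015 -0.0144 0.0151
0.01 222 0.0146 -0.0142 0.0149
0.02 233 0.0143 -0.0141 0.0147
0.03 232 0.0139 -0.014 0.0146
0.04 252 0.0135 -0.0139 0.0153
0.05 254 0.0129 -0.0147 0.0151
0.06 264 0.0125 -0.0145 0.0149
0.07 264 0.0121 -0.0144 0.0147
0.08 287 0.0119 -0.0143 0.0153
0.09 285 0.0114 -0.0141 0.0153
0.1 313 0.0114 -0.0147 0.0151
0.11 307 0.0106 -0.0147 0.0153
0.12 321 0.0104 -0.0145 0.0154
0.13 50 0.0102 -0.0144 0.0152
top0 max x [-0.0699 -0.0674  0.1279  0.1312  0.1317]
-0.06 47 0.0179 -0.0142 0.0187
-0.05 68 0.0164 -0.0145 0.0247
-0.04 44 0.0112 -0.0142 0.0245
-0.03 28 0.0116 -0.0143 0.0247
-0.02 53 0.0183 -0.0141 0.0185
-0.01 59 0.0145 -0.0138 0.0186
0.0 50 0.0138 -0.0124 0.0168
0.01 53 0.0143 -0.0128 0.0168
0.02 50 0.0138 -0.013 0.0168
0.03 54 0.0131 -0.0128 0.0167
0.04 54 0.0129 -0.0132 0.0169
0.05 56 0.0123 -0.0129 0.0168
0.06 57 0.0116 -0.0127 0.0168
0.07 54 0.0118 -0.0132 0.0166
0.08 57 0.011 -0.0133 0.0169
0.09 60 0.0107 -0.0125 0.0168
0.1 60 0.0109 -0.0127 0.0168
0.11 61 0.0097 -0.0127 0.0169
0.12 61 0.0095 -0.0136 0.0172
0.13 23 0.0085 -0.0125 0.016
side0 max x [-0.07   -0.0681  0.1239  0.1282  0.1302]
-0.06 36 0.0162 -0.0191 0.0155
-0.05 32 0.0153 -0.0188 0.023
-0.04 38 0.0093 -0.0194 0.0242
-0.03 38 0.0098 -0.0195 0.025
-0.02 31 0.0163 -0.0198 0.0155
-0.01 32 0.0125 -0.0189 0.0133
0.0 35 0.0125 -0.0169 0.0141
0.01 31 0.0121 -0.0173 0.0129
0.02 33 0.0117 -0.0175 0.0121
0.03 33 0.0108 -0.0173 0.0131
0.04 30 0.0109 -0.0176 0.0115
0.05 34 0.0102 -0.0169 0.0123
0.06 32 0.0104 -0.017 0.0125
0.07 32 0.0099 -0.018 0.0124
0.08 32 0.0097 -0.0167 0.0144
0.09 31 0.0093 -0.0176 0.013
0.1 29 0.0088 -0.0183 0.0123
0.11 30 0.0078 -0.0167 0.0147
0.12 28 0.0077 -0.0171 0.0127
```

```bash
cat > fit5.py <<'E'
from fit import *
def R5(ps,el):
    x=np.array([np.cos(ps)*np.cos(el),np.sin(ps)*np.cos(el),np.sin(el)]); y=np.array([-np.sin(ps),np.cos(ps),0]); return np.stack([x,y,np.cross(x,y)],1)
def fit5(nm,p0):
    P=cloud(load(nm))[0]; p=np.array(p0)
    for tol in [.015,.008,.004,.003]:
        f=lambda p,Q: boxsd((Q-p[:3])@R5(p[3],p[4]),np.array([.07,0,0]),np.array([.07,.015,.011]))
        B=(P-p[:3])@R5(p[3],p[4]); Q=P[(B[:,0]>.008)&(B[:,0]<.155)&(np.abs(B[:,1])<.025)&(B[:,2]>-.008)&(B[:,2]<.025)]
        Q=Q[np.abs(f(p,Q))<tol]; p=least_squares(lambda p:f(p,Q),p,loss='soft_l1',f_scale=.001).x
    print(nm,p.round(4),len(Q),np.abs(f(p,Q)).mean().round(5)); return p
if __name__=='__main__':
    for n in ['wrist1','top0','side0']: fit5(n,[.560,-.0637,.084,.505,.49])
E
python3 fit5.py
```

```text
wrist1 [ 0.5855 -0.0489  0.1009  0.5016  0.4856] 4357 0.00055
top0 [ 0.5578 -0.063   0.0838  0.5073  0.485 ] 1210 0.0008
side0 [ 0.5596 -0.0653  0.0819  0.5046  0.486 ] 838 0.0008
```

The bodies agree on yaw, but the seated bar droops about 2° within the socket's play. The mouth is also about 10 mm nearer the robot than the constrained fit gave. I'll update the model and grip.

```bash
cat >> h.py <<'E'
M=np.array([.5583,-.0644,.0845])
def R5(ps,el):
    x=np.array([np.cos(ps)*np.cos(el),np.sin(ps)*np.cos(el),np.sin(el)]); y=np.array([-np.sin(ps),np.cos(ps),0]); return np.stack([x,y,np.cross(x,y)],1)
Rs=R5(PSI,np.pi/6); Ro=R5(PSI,.4856)
E
python3 - <<'E'
from h import *
o=M+Ro[:,0]*.045
p,qq=pose(o,Ro,-1)
pp,_=pose(o+Ro[:,2]*.09,Ro,-1)
print(inverse_kinematics(p,qq))
servo_line(pp,qq,rate=.1); 
f0=current_force(); print(f0)
print(servo_line(p,qq,rate=.1,contact_N=8), current_position()-p)
print(current_force())
move_gripper(0.02)
print(current_clock(),current_finger_gap(),(current_force()-f0)@Ro,current_torque())
c=snap('wrist','wrist2')
E
```

```text
[-0.42934243  0.39947915  1.97750235  0.7388442   0.59122124  0.04855586]
[-0.22444644  0.15499082  0.51329552]
False [ 0.0001574  -0.00016393  0.00042617]
[-1.13783749  0.82485165  0.73636812]
6.6917 0.029696394372718368 [ 1.28360621 -0.0461192  -0.33613096] [-0.1000232   0.17247072 -0.01215933]
```

View pics/wrist2.png

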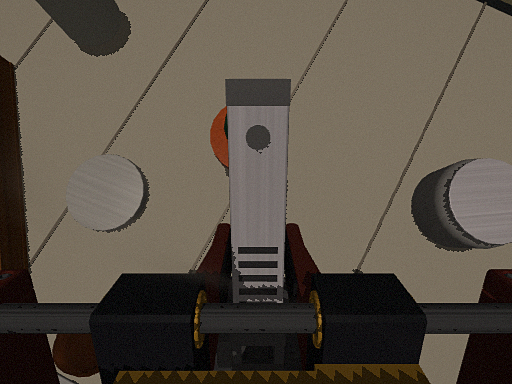

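Gripped: the gap is 29.7 mm and lateral force is about 0. In the image the bar is centred at column 258, with the lamp end at row 79 to use as a reference. Pulling now.

```bash
python3 - <<'E'
from h import *
p0=np.array(current_position()); q0=np.array(current_orientation()); np.savez('gauge.npz',p=p0,q=q0)
f0=np.array(current_force())
for d in [.006,.015,.03,.06]:
    servo_line(p0+Rs[:,0]*d,rate=.06)
    print(d,((current_force()-f0)@Rs).round(2),np.round(current_finger_gap(),4),current_clock())
servo_line(p0+Rs[:,0]*.085+[0,0,.02],rate=.12)
c=snap('wrist','wrist3'); print(current_force(),current_torque(),current_clock())
E
```

```text
0.006 [-0.66 -1.9  -0.98] 0.0299 6.9917
0.015 [ 3.05 -2.66 -0.23] 0.0295 7.2917
0.03 [-0.3  -0.69 -0.73] 0.0298 7.6917
0.06 [-0.71 -0.74 -1.1 ] 0.0298 8.3417
[ 0.29408564  0.15803632 -1.31700666] [-0.09762691  0.34109886 -0.00179353] 8.8667
```

View pics/wrist3.png

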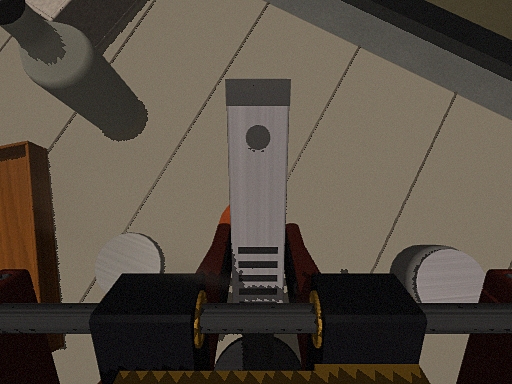

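```bash
python3 - <<'E'
from h import *
p=np.array(current_position()); print(p)
servo_line(p+[-.03,0,.10],rate=.2)
Rt=Rz(TPSI)
move_ptp(*pose(TRAY+[0,0,.25],Rt,-1)); print(current_clock())
a,qq=pose(TRAY+[0,0,.06],Rt,-1); servo_line(a,qq,rate=.2)
snap('top','top4'); snap('wrist','wrist4'); print(current_clock(),current_force())
E
```

```text
[ 0.663158   -0.00565962  0.1631737 ]
10.6083
11.8083 [ 0.3341475   0.38234184 -2.00051988]
```

View pics/top4.png

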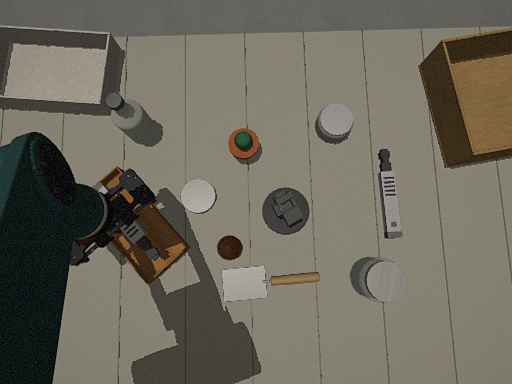

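View pics/wrist4.png

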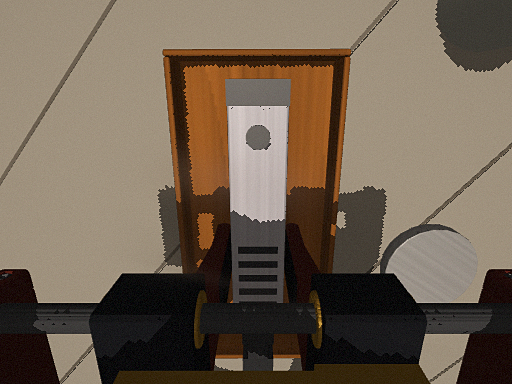

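The bar is centred over the tray with its lamp end at (258,79), inside the far wall at row 57. Lowering now.

```bash
python3 - <<'E'
from h import *
Rt=Rz(TPSI)
a,qq=pose(TRAY+[0,0,.022],Rt,-1); servo_line(a,qq,rate=.12)
a,qq=pose(TRAY+[0,0,.0145],Rt,-1); print(servo_line(a,qq,rate=.03,contact_N=4),current_position(),current_force())
move_gripper(.05); print(current_finger_gap())
a,qq=pose(TRAY+[0,0,.10],Rt,-1); servo_line(a,qq,rate=.15)
snap('wrist','wrist5'); snap('top','top5'); print(current_clock())
E
```

```text
True [0.51692729 0.24496289 0.00882308] [-0.33201849  0.19068652  2.70291671]
0.05036328175058881
13.9167
```

View pics/wrist5.png

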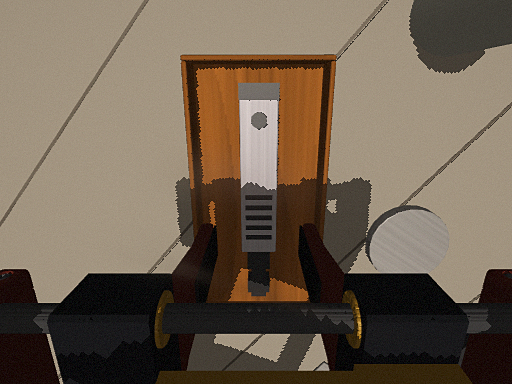

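```bash
python3 - <<'E'
from h import *
a,qq=pose(TRAY+[0,0,.2],Rz(TPSI),-1); servo_line(a,qq,rate=.25)
move_gripper(.07)
move_ptp(*pose(NEW+[0,0,.13],Rz(NPSI),-1)); print(current_clock())
c=snap('wrist','wrist6')
from fit import *
P=cloud(c)[0]
def tr(p,Q): return (Q-[p[0],p[1],p[3]])@Rz(p[2])
for n,P in [('wrist',P),('top',cloud(load('top5'))[0])]:
    p=np.array([*NEW[:2],NPSI,.011])
    for tol in [.012,.006,.003]:
        B=tr(p,P); Q=P[(P[:,2]>.006)&(P[:,2]<.04)&(np.abs(B[:,0])<.11)&(np.abs(B[:,1])<.025)]
        Q=Q[np.abs(bar_sd(tr(p,Q)))<tol]; p=least_squares(lambda p:bar_sd(tr(p,Q)),p,loss='soft_l1',f_scale=.001).x
    B=tr(p,P); S=B[(P[:,2]>.012)&(P[:,2]<.04)&(np.abs(B[:,1])<.02)&(np.abs(B[:,0])<.12)]
    T=S[(S[:,0]>-.04)&(S[:,0]<.09)]
    print(n,p.round(4),len(Q),S[:,0].min().round(4),S[:,0].max().round(4),T[:,1].min().round(4),T[:,1].max().round(4))
E
```

```text
17.8417
wrist [ 0.5632 -0.2994  3.1647  0.0108] 5161 -0.096 0.0948 -0.0151 0.0153
top [ 0.5618 -0.2974  3.1696  0.0102] 1295 -0.0957 0.0938 -0.016 0.0151
```

View pics/wrist6.png

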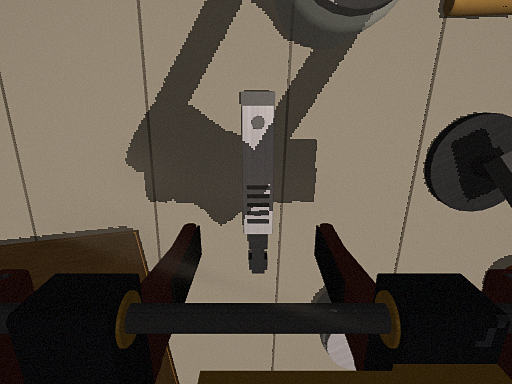

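The spare runs from the lamp end at (257,92) to the tongue tip at (258,272), in line with the tool. Picking it up.

```bash
cat >> h.py <<'E'
NEW=np.array([.5630,-.2992,.011]); NPSI=3.1650
E
python3 - <<'E'
from h import *
R=Rz(NPSI)
a,qq=pose(NEW+[0,0,.03],R,-1); servo_line(a,qq,rate=.15)
a,qq=pose(NEW,R,-1); print(servo_line(a,qq,rate=.06,contact_N=5),current_position())
f0=current_force()
move_gripper(.02); print(current_finger_gap(),current_force()-f0)
a,qq=pose(NEW+[0,0,.08],R,-1); servo_line(a,qq,rate=.15)
snap('wrist','wrist7'); print(current_clock(),current_force())
E
```

```text
False [ 0.55789355 -0.29924483  0.00369274]
0.02972373802096691 [-2.09968379  0.47496317  1.07878112]
20.7917 [-0.15784885 -0.14249682 -1.95581101]
```

View pics/wrist7.png

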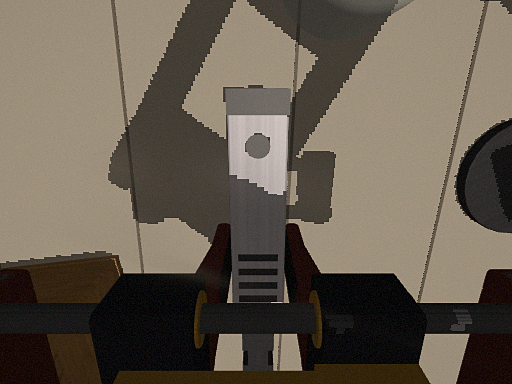

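Compared with the old bar's grip, the lamp end sits at row 88 rather than 79, so the spare is about 4 mm further back in the hand. I'll compare the two in-hand poses in the camera frame.

```bash
python3 - <<'E'
from h import *
from fit import boxsd,load
def incam(n):
    f=load(n); z=f['range_z'];K=f['intrinsics'];v,u=np.nonzero(z>0);d=z[v,u]
    return np.stack([(u-K[0,2])*d/K[0,0],(v-K[1,2])*d/K[1,1],d],1),u,v,K,f
from scipy.optimize import least_squares
for n,r0 in [('wrist2',79),('wrist3',79),('wrist4',79),('wrist7',88)]:
    P,u,v,K,f=incam(n)
    m=(abs(u-258)<22)&(v>r0+6)&(v<235); Q=P[m]; c=Q[:,2].mean(); Q=Q[abs(Q[:,2]-np.median(Q[:,2]))<.05]
    A=np.c_[Q[:,:2],np.ones(len(Q))]; 
    w=np.ones(len(Q))
    for _ in range(5):
        x=np.linalg.lstsq(A*w[:,None],Q[:,2]*w,rcond=None)[0]; w=(abs(A@x-Q[:,2])<.003)*1.
    # row edges -> points on plane: end
    g=cv2.cvtColor(f['image'],cv2.COLOR_BGR2GRAY).astype(float)
    nrm=np.array([x[0],x[1],-1]);
    def ray(uu,vv):
        r=np.array([(uu-K[0,2])/K[0,0],(vv-K[1,2])/K[1,1],1]); return r*(-x[2]/(nrm@r))
    # lamp end from depth: topmost row close to the plane, cols 235..280
    D=f['range_z']; top=[];
    for uu in range(236,281):
        rows=[vv for vv in range(60,140) if D[vv,uu]>0 and abs(D[vv,uu]-ray(uu,vv)[2])<.004]
        top.append(min(rows))
    ed=[]
    for vv in range(130,220):
        cols=[uu for uu in range(215,302) if D[vv,uu]>0 and abs(D[vv,uu]-ray(uu,vv)[2])<.004]
        ed.append((vv,min(cols),max(cols)))
    ed=np.array(ed); E=ray(258,np.median(top)-.5)
    cl=[ray((a+b)/2,vv) for vv,a,b in ed]; wd=np.median([ray(b+.5,vv)[0]-ray(a-.5,vv)[0] for vv,a,b in ed])
    cl=np.array(cl); lf=np.polyfit(cl[:,1],cl[:,0],1)
    print(n,'plane',x.round(4),'tilt',np.degrees(np.arctan(x[1])).round(2),'end',E.round(4),np.median(top),'width',wd.round(4),'centreline slope',lf.round(4), 'Rcam tool z?')
g=np.load('gauge.npz'); f=load('wrist2'); Rt=Rn.from_quat(g['q']).as_matrix()
print((f['R']@Rt).round(3)); print((Rt.T@(-f['R'].T@f['t']-g['p'])).round(4))
E
```

```text
wrist2 plane [-0.0007  0.3231  0.1523] tilt 17.9 end [ 0.0002 -0.0512  0.1357] 79.0 width 0.0297 centreline slope [-0.0006 -0.    ] Rcam tool z?
wrist3 plane [0.0016 0.3233 0.1523] tilt 17.92 end [ 0.0002 -0.0512  0.1357] 79.0 width 0.0297 centreline slope [-0.0008 -0.0001] Rcam tool z?
wrist4 plane [0.0008 0.3238 0.1523] tilt 17.94 end [ 0.0002 -0.0512  0.1357] 79.0 width 0.0297 centreline slope [ 0.0005 -0.0001] Rcam tool z?
wrist7 plane [-0.0011  0.3242  0.1513] tilt 17.96 end [ 0.0002 -0.0472  0.136 ] 88.0 width 0.0297 centreline slope [-0.0004 -0.    ] Rcam tool z?
[[ 1.     0.001  0.   ]
 [-0.001  0.952 -0.306]
 [-0.     0.306  0.952]]
[-0.     -0.0823 -0.1628]
```

Both bars lie parallel to the tool. The spare is offset 3.9 mm along and 1 mm in height. I'll use the old bar's seated grip as the gauge for the insertion line.

```bash
cat >> h.py <<'E'
def ins(d,dy=0,dz=0,el=np.pi/6,psi=PSI,g=np.array([.0094,0,-.0079])):
    ga=np.load('gauge.npz'); og=ga['p']-Ro@np.array([.0055,0,-.0069]); C=og-Ro[:,0]*.070
    R=R5(psi,el)
    return C+R@(np.array([.070,dy,dz])+[d,0,0]+g), q(tool(R,-1))
E
python3 - <<'E'
from h import *
ga=np.load('gauge.npz'); og=ga['p']-Ro@np.array([.0055,0,-.0069]); C=og-Ro[:,0]*.070; print('mouth',C+Rs[:,0]*.025)
a=np.array(current_position()); 
servo_line(a+[0,0,.15],rate=.25)
p,qq=ins(.09); print(inverse_kinematics(p,qq),inverse_kinematics(ins(0)[0],qq))
move_ptp(p+[0,0,.07],qq); print(current_clock())
servo_line(p,qq,rate=.15)
snap('wrist','wrist8'); snap('side','side8');snap('top','top8'); print(current_clock(),current_position()-p,current_force())
E
```

```text
mouth [ 0.55755284 -0.0647778   0.08499655]
[-0.32059072  0.38689557  1.83423439  0.64942265  0.65312344  0.27442205] [-0.44706118  0.39837571  1.99508212  0.82458414  0.58801754 -0.0446847 ]
23.7583
24.525 [ 0.00103323 -0.00033417  0.00150143] [ 0.37862672  0.37058735 -1.73729216]
```

View pics/side8.png

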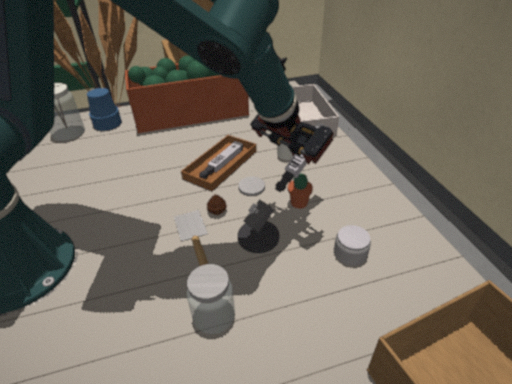

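View pics/wrist8.png

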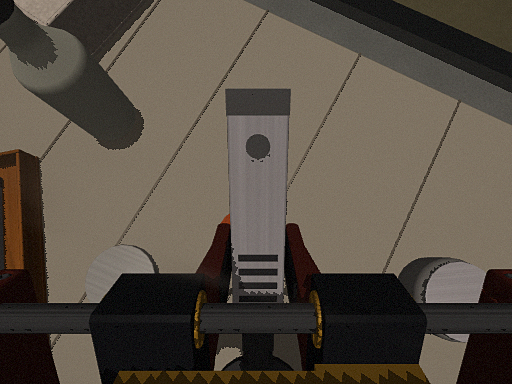

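The spare is in line with the socket, tongue at (285,185) pointing at the mouth, and the gauge puts the mouth at z = 0.0850 as specified. I'll insert in stages.

```bash
python3 - <<'E'
from h import *
sleep(.2); f0=np.array(current_force())
for d in [.053,.045,.035,.028]:
    p,qq=ins(d); r=servo_line(p,qq,rate=.06 if d>.05 else .03,contact_N=8)
    print(d,r,((current_position()-p)@Rs).round(4),((current_force()-f0)@Rs).round(2),np.round(current_finger_gap(),4),round(current_clock(),2))
    if r: break
snap('wrist','wrist9')
E
```

```text
0.053 False [ 0.0003 -0.0003  0.0001] [-0.46  0.55  0.76] 0.0301 25.49
0.045 False [-0.0002  0.0001 -0.    ] [ 0.69  0.15 -0.47] 0.0297 25.91
0.035 False [-0.0002  0.     -0.    ] [-0.64  0.48  0.58] 0.0298 26.39
0.028 False [-0.0003  0.0001 -0.    ] [-1.03  0.63 -0.52] 0.0296 26.77
```

Sliding freely, with no side force. Now past the ball to home.

```bash
python3 - <<'E'
from h import *
f0=np.array(current_force())
for d in [.022,.016,.010,.006,.003,.001,0]:
    p,qq=ins(d); r=servo_line(p,qq,rate=.03,contact_N=28)
    print(d,r,((current_position()-p)@Rs).round(4),((current_force()-f0)@Rs).round(2),np.round(current_finger_gap(),4),round(current_clock(),2))
    if r: break
snap('wrist','wrist10')
E
```

```text
0.022 False [-0.0001 -0.0005  0.0001] [-0.37 -2.99 -0.2 ] 0.0298 27.18
0.016 False [-0.0005 -0.0004  0.    ] [-0.66 -2.98 -0.49] 0.0301 27.52
0.01 False [-0.0007 -0.0003 -0.    ] [-0.64 -6.    0.51] 0.0298 27.88
0.006 False [-0.0011  0.     -0.0001] [-4.17 -5.56  0.93] 0.0301 28.16
0.003 False [-0.0013  0.0007 -0.0002] [-5.01 -3.65  0.13] 0.0299 28.41
0.001 False [-0.0003  0.0008 -0.0001] [-1.65 -1.1   0.07] 0.03 28.66
0 False [ 0.0001  0.0006 -0.    ] [-0.42 -1.52  0.66] 0.0299 28.91
```

View pics/wrist10.png

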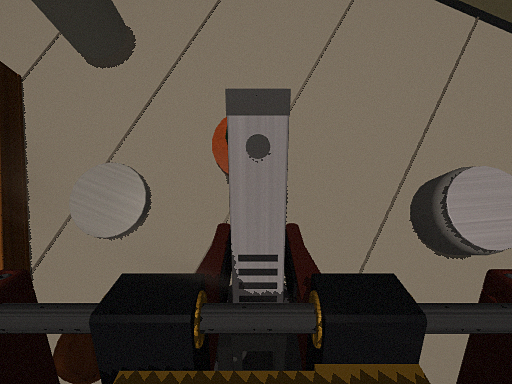

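The lamp end is still at row 88, so the bar hasn't slipped. The force trace shows the ball pulling it in around d = 4 mm. One gentle push to confirm the stop.

```bash
python3 - <<'E'
from h import *
f0=np.array(current_force())
p,qq=ins(-.004); r=servo_line(p,qq,rate=.01,contact_N=9)
print(r,((current_position()-ins(0)[0])@Rs).round(4),((current_force()-f0)@Rs).round(2),current_clock())
p=np.array(current_position()); sleep(.3); snap('wrist','wrist11')
move_gripper(.06); R=Rs
servo_line(p+Rs[:,2]*.10,rate=.15)
snap('wrist','wrist12'); snap('top','top12'); snap('side','side12'); print(current_clock())
E
python3 - <<'E'
import sys; sys.path.insert(0,'.')
import os; os.chdir('.')
from fit5 import *
for n in ['wrist12','top12','side12','wrist1','top0','side0']:
    P=cloud(load(n))[0]; B=(P-[.5576,-.0648,.085])@R5(PSI,.4856); S=B[(abs(B[:,1])<.01)&(abs(B[:,2]-.011)<.008)&(B[:,0]>.05)&(B[:,0]<.17)]
    print(n,'end',np.percentile(S[:,0],99.5).round(4)); fit5(n,[.557,-.0648,.084,.505,.487])
E
```

```text
True [-0.0001  0.0001  0.    ] [ 4.07 -0.56  1.82] 29.25
31.225
wrist12 end 0.1394
wrist12 [ 0.5579 -0.0644  0.0843  0.507   0.4842] 5196 0.00055
top12 end 0.1407
top12 [ 0.5577 -0.0628  0.0838  0.5059  0.4844] 1205 0.0008
side12 end 0.1394
side12 [ 0.559  -0.0655  0.0816  0.5054  0.4848] 846 0.00081
wrist1 end 0.14
wrist1 [ 0.5576 -0.0642  0.0842  0.5016  0.4851] 5266 0.00055
top0 end 0.1406
top0 [ 0.5578 -0.063   0.0838  0.5073  0.485 ] 1210 0.0008
side0 end 0.1393
side0 [ 0.5596 -0.0653  0.0819  0.5046  0.486 ] 838 0.0008
```

```bash
sleep 1; ls pics/*12.png
```

```text
pics/side12.png
pics/top12.png
pics/wrist12.png
```

View pics/side12.png

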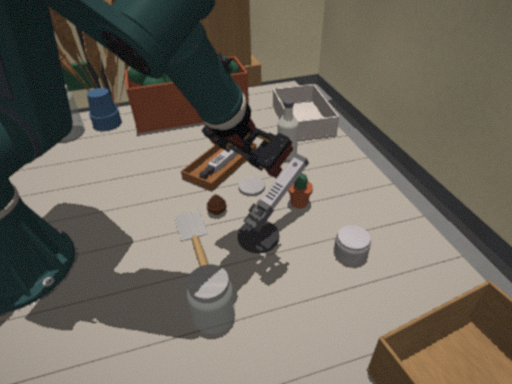

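```bash
python3 - <<'E'
from h import *
from fit import *
for n in ['top5','side12']:
    P=cloud(load(n))[0]; p=np.array([*TRAY[:2],TPSI,.015])
    tr=lambda p,Q:(Q-[p[0],p[1],p[3]])@Rz(p[2])
    for tol in [.012,.006,.004]:
        B=tr(p,P);Q=P[(B[:,2]>-.005)&(abs(B[:,0])<.105)&(abs(B[:,1])<.025)];Q=Q[abs(bar_sd(tr(p,Q)))<tol]
        p=least_squares(lambda p:bar_sd(tr(p,Q)),p,loss='soft_l1',f_scale=.001).x
    print(n,len(Q),'in tray',((p[:2]-TRAY[:2])@Rz(TPSI)[:2,:2]).round(4),p[2:].round(3))
a=load('top0');b=load('top12')
d=cv2.absdiff(a['image'],b['image']); cv2.imwrite('pics/diff12.png',np.hstack([b['image'][::1],]) )
E
```

```text
top5 725 in tray [0.0016 0.0015] [0.706 0.014]
side12 384 in tray [ 0.0019 -0.0016] [0.706 0.012]
```

View pics/top12.png

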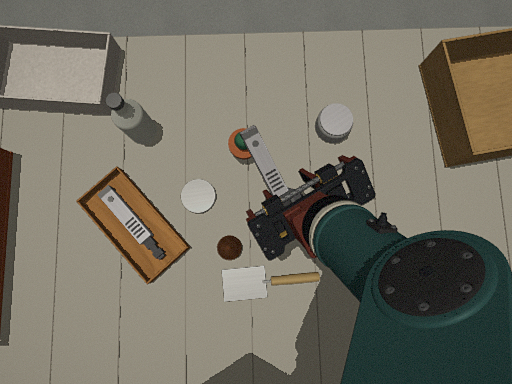

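The spare is seated, with its lamp end at (252,128) in the top view, the same place the old bar's was. The old bar lies flat in the tray around (130,222), and the bystanders are where they started. Handing in.

```bash
python3 - <<'E'
from h import *
close_job(); print(current_clock())
E
```

```text
the job is handed in; nothing more can be done
the job is handed in; nothing more can be done
```

I pulled the old bar along the socket axis and lowered it into the tray. I then turned the spare end for end, pushed it in along the old bar's line, and handed the job in at about 31 s of the 64 s allowed; no verdict was reported.

**Last checks:**
- **Spare bar:** it stopped firmly at the home position, and the push force showed the ball pulling it in over the last few millimetres. I had no direct reading of the ball joint, so the click is judged from that force and the final position. Its lamp end is within 0.6 mm of where the old bar's was in all three cameras.
- **Tilt:** the spare sits about 0.04 rad below the socket axis. The old bar sat the same way, and the limit is 0.1 rad.
- **Old bar:** it lies within about 2 mm of the tray centre, its origin 12–15 mm up. I set it down with a light touch.
- **Bystanders:** none visibly moved in the before and after pictures, but the arm hid the jar in the last top view. The side view shows it in place.

**One disagreement:** my first fit assumed exactly 30° and put the socket mouth about 10 mm too far out. Fitting the slope as well, and using the seated old bar as a reference, put the mouth at 85.0 mm, matching the given height.

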